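Pin the hasp of the slant-front tool chest

TASK

The slant-front tool chest has been shut after the class but not secured. Swing its steel hasp over so that it lies down over the staple on the sloping front, then take the straight-gripped steel locking pin out of the drilled wooden block (not the awl beside it), push it down through the staple's loop along the slope until its thick grip stops against the staple, and let go. Leave the awl and the other things on the table and on the chest where they are.

Things in the scene. Friction and masses are not known exactly. Their poses are not given: they have to be found in the camera images.
- chest: Plywood tool chest, fixed, 240 mm wide (y). Origin: underside. Flat lid top at z=140 mm, x -120 to +20 mm; from the edge at x=+20 the front slopes down, 55 deg below level, towards chest +x (away from the robot, within 20 deg), to x=97, z=30 mm. Hasp and staple lie on its mid-plane y=0.
- hasp (a joint): Hasp hinge, rad. 0 = closed on the sloping front, staple through its slot; grows as it opens; 2.53 = straight up; 3.14 = stop, leaning back 55 deg above the lid. Starts leaning back, 2.65 to 3.14. Slight friction (0.014 N m): it stays put only within about 15 deg of upright; pushed 25 deg or more forward past upright it falls shut by its own weight.
- hasp_hinge (a point): Point on the hasp's hinge axis (axis along chest y), at the lid's front edge, 4 mm above the lid top; middle of the hasp's width. Its frame turns with the hasp: x along the hasp to the free end, z outward from the chest when closed.
- hasp_end (a point): Middle of the free end of the hasp, 75 mm from the hinge. The hasp is a steel plate 46 mm wide, 6 mm thick, 120 g, with a 34 x 16 mm slot centred 45 mm from the hinge. Closed, its upper face stands 12 mm off the slope.
- staple_eye (a point): Centre of the staple's loop, fixed to the chest, 22 mm off the slope, 45 mm down from its edge. x = down the slope, 35 deg from vertical, the way the pin goes in; y = across; z = out of the slope. 6 mm round bar: two legs 16 mm apart (clear, y +-8) and a crossbar. Opening over the closed hasp: z -10 (hasp face) to +10 mm (crossbar).
- block: Fixed wooden block 130 x 60 x 60 mm (x, y, z), origin at the centre of its underside; two holes 13.5 mm wide, 45 mm deep, at local x = -32 and +32 mm. One holds the locking pin, the other the awl, upright; which is which varies.
- pin: Loose steel locking pin, 105 to 210 g: shaft 12 mm diameter, 55 mm long, tapered tip; then a straight grip, 24 mm diameter, 50 mm long. Origin at the tip, z towards the grip. Starts upright in the block, tip at 15 mm height. Home, the grip's end rests on the staple's legs (3 mm before the eye's centre); the grip rides on the hasp's face, its axis about 0 to 4 mm outward (z) of the eye's centre.
- pin_shoulder (a point): On the pin's axis where shaft and grip meet, 55 mm from the tip; the grip runs from here to 50 mm above. Starts 70 mm above the table.
- awl: Awl in the block's other hole: the same steel shaft but a pear-shaped wooden handle, widest 34 mm; its top is 125 mm above the table. Origin at its tip. Leave it.
- tape: Blue tape measure, 50 x 50 x 30 mm, lying on the chest's lid to one side of the hasp; origin under its centre. Leave it.
- mallet: Wooden mallet lying flat, head 60 x 110 x 48 mm, handle 190 mm to its -x; origin under the head. Leave it.
- tile: Framed ceramic tile, 225 mm square, 31 mm high, lying flat; origin under its centre. Leave it.
- square: Try square, 160 mm steel blade, wooden stock, lying flat; origin at its corner. Leave it.
- shears: Yellow-handled shears, 180 mm, lying flat; origin at the pivot. Leave them.
- glue: White bottle, 60 mm diameter, 120 mm tall, standing; origin under its centre. Leave it.

How it is judged:
On the way, in this order (a step that is already met when the one before it is completed fails the run):
1. the hasp is swung over and lies on the front, the staple through its slot (joint below 0.12 rad), the pin not yet in (value of joint hasp below 0.12 rad), for 0.2 s.
2. the pin is pushed home through the staple's loop (value of joint hasp below 0.12 rad and x of pin_shoulder in the frame of staple_eye between -0.009 and 0.004 m and y of pin_shoulder in the frame of staple_eye between -0.006 and 0.006 m and z of pin_shoulder in the frame of staple_eye between -0.012 and 0.012 m and angle between the z axis of pin and the x axis of staple_eye, either way round below 0.3 rad), for 0.2 s.
At the end, for the whole second after the job is handed in: Hasp closed (joint below 0.12 rad); the pin through the loop from above, its shoulder, in the staple_eye frame, between 9 mm before and 4 mm past the eye's centre along x, within 6 mm across (y) and 12 mm in z, its axis within 0.3 rad of the eye's x; pin released and at rest (all of step 2 and linear speed of pin below 0.02 m/s); the robot touches nothing.
It fails at once if the awl is moved by more than 30 mm (distance of awl from where it was at the start of the episode above 0.03 m).
It fails at once if the tape measure on the chest is moved by more than 30 mm (distance of tape from where it was at the start of the episode above 0.03 m).
It fails at once if another loose thing on the table is moved by more than 30 mm (distance of any of mallet, tile, square, shears, glue from where it was at the start of the episode above 0.03 m).
It also fails if it takes over 58 s, if anything falls off the work surface, if the arm or the gripper's body presses on something with over 40 N, if the wrist force passes 120 N, or if a joint passes its speed limit or range.

ROBOT

A 6-joint arm with a two-finger parallel gripper is mounted at the origin on the work surface. World frame = base frame: x ahead of the robot, y to its left, z up, the work surface at z = 0. Lengths are in m, angles in rad, forces in N, time in s.
With the tool pointing down it reaches from about 0.35 to 0.975 m from the base axis. Payload 4.9 kg.
Tool frame: the origin (TCP) lies at the very end of the fingers, on their centre line; the grasp point (between the pads) lies 19 mm behind it; z points along the fingers, y is the line along which they close (so a half turn about z gives the same grasp; the last joint's range is limited). The gripper opens to 85 mm and grips with 20 to 120 N. Pads are 22 mm wide; open, the fingers measure 114 mm over their backs; the gripper's body (76 mm by 85 mm) begins 54 mm behind the grasp point. The pads swing forward as they close: fully open they stand 13 mm farther back than shut.
Start: joints at [-1.441, 0.053, 1.613, -0, 1.476, -0.119], TCP at [0.154, -0.606, 0.231] pointing down, gripper open.
Joint ranges: [-3.01, 3.01], [-1.01, 2.22], [0.06, 2.58], [-1.02, 4.17], [0.09, 2.62], [-3.14, 3.14]. Speed limits (rad/s): [2.57, 2.57, 3.14, 3.14, 3.14, 3.14].

INTERFACE

Orientations are given as a rotation vector (axis times angle).
In Python, from station import get_obs, optics, ctrl gives the robot as it stands.
- The arm moves only by the shell command python3 -m pendant 'ROWS' [FORCE]. ROWS is JSON, a list of rows, each a list of 3 entries, a list of its own where there are three numbers: the shift along the tool's x, y, z in mm, then the turn, a rotation vector about the tool's x, y, z in rad, then the opening, from 0 (shut) to 1 (fully open). A call has 1 to 12 rows; each row shifts and turns the commanded pose from where the row before left it, along the tool's axes as they then stand; what a row does not reach is not made up. A row lasts 1/12 s, in which the tool goes at most 41.7 mm and 7.16 degrees, less where a joint would pass 70% of its speed; a pose out of reach is approached as far as the arm can. A call is refused whole if a number of a shift passes 41.7 or a number of a turn 0.125, either way. A call with a gripper value outside its range is refused whole. The fingers move at their own pace and stop on an object; FORCE is the grip in N (left out, the last holds). Time passes only in rows, so rows that do not move let the fingers close. It gives the time, the measured TCP pose, the force, the opening and the grip force at its end, in the units of the state.
- get_obs(): the state, without advancing time (a new reading comes with each control period).
- optics.get_image(name): name is "scene" or "top" or "wrist"; returns the picture (420x560x3 uint8, red, green, blue); there is no depth.
- optics.camera_model(name): a dict with "fx", "fy", "cx", "cy" (pixels), "cam_to_world" (4x4, takes a point from camera to world coordinates). Camera axes: x right, y up, looking along -z (the intrinsics and any distortion apply to the point x, -y, -z); pixel columns grow to the right and rows downward; lengths in m; the calibration is good to about 2 mm. The wrist camera is an equidistant fisheye: a pixel r from the principal point sees the ray r / f radians off the axis. A picture is of the moment at which its call begins: read the wrist's pose just before it. camera_model takes no time and is no camera call; for the wrist camera it gives the pose at the moment of the call.
- ctrl.finish_job(): hands the job in; it is judged then, once.
The state is a dict: "t": time; "q": joint angles; "dq": joint speeds; "effort": joint torques, N m; "tool_pos": TCP position; "tool_rot": TCP orientation; "contact_force": force on the tool from outside, world axes, zero at the start; "wrist_torque": the same for the moment, N m; "opening": finger opening in m; "grip_force": force on a finger pad.
Only numpy, scipy, OpenCV 4.12 (cv2) and the standard library are available. Lean on these libraries where they do the work, as an engineer would, in place of code of your own. Each camera call takes 0.05 s, during which the arm holds its last target. There are 200 camera calls.

## Working session

There is one attempt and no reset: what is moved stays moved. The work goes in short steps, Python scripts to look and compute and a shell command to move; the robot and the scene stay as the last step left them, time stands still between calls to the robot, and variables do not carry over. Pictures are saved under pics/ and viewed, at most 10 in all, crops included, and the job is handed in when it is done.

```bash
ls; mkdir -p pics; python3 - <<'E'
from station import get_obs, optics, ctrl
import cv2, json
for n in ("scene","top"):
    im=optics.get_image(n); cv2.imwrite(f"pics/{n}0.png",im[:,:,::-1])
    m=optics.camera_model(n); print(n,{k:(v if not hasattr(v,'tolist') else v.tolist()) for k,v in m.items()})
print(get_obs())
E
```

```text
pics
scene {'fx': 502.3878127694367, 'fy': 502.3878127694367, 'cx': 282.7950665478747, 'cy': 212.26361264554149, 'cam_to_world': [[0.06742951412572981, -0.5659475955997183, 0.8216791220784825, 1.560753717358497], [0.9977086044990298, 0.04282907875890398, -0.0523756672631707, -0.03543653671545824], [-0.005549876878524049, 0.8233279960304772, 0.5675387297965416, 0.8257341229414545], [0.0, 0.0, 0.0, 1.0]]}
top {'fx': 396.5499032146673, 'fy': 396.5499032146673, 'cx': 280.82920563611447, 'cy': 212.56132118908175, 'cam_to_world': [[0.028515037080783255, 0.993834333651439, -0.10714574147338594, 0.3920630418572098], [-0.9995872740920848, 0.028724729870865183, 0.0004139649761534815, -0.0034262076243657936], [0.0034891450868670985, 0.10708971542331194, 0.9942432392111686, 1.2089993451974088], [0.0, 0.0, 0.0, 1.0]]}
{'t': 0.1, 'q': array([-1.44097373e+00,  5.32813589e-02,  1.61416548e+00,  2.92629080e-05,
        1.47598510e+00, -1.19029330e-01]), 'dq': array([ 0.00026243, -0.00185568, -0.00205466,  0.00230808, -0.0009128 ,
        0.00047043]), 'effort': array([-6.19419043e-04, -3.94904423e+01, -3.71366429e+01, -2.42925917e-04,
        3.88341694e-03, -2.05243276e-05]), 'tool_pos': array([ 0.15384944, -0.60518853,  0.23018658]), 'tool_rot': array([-3.11548058e+00, -3.89655200e-01, -3.01457420e-05]), 'contact_force': array([ 0.42481051, -0.23629076,  0.21030262]), 'wrist_torque': array([-0.06503456, -0.04479606,  0.01367626]), 'grip_force': 0.0, 'opening': 0.08566899233748339}
```

View pics/scene0.png

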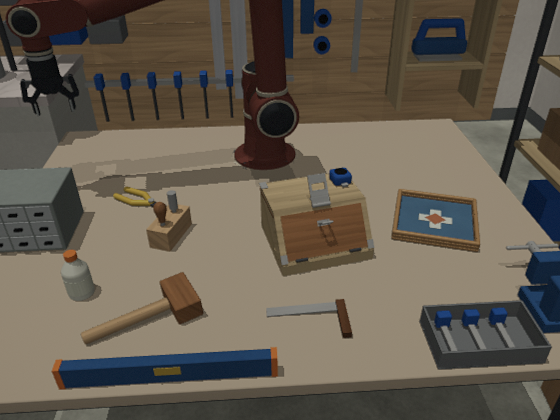

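View pics/top0.png

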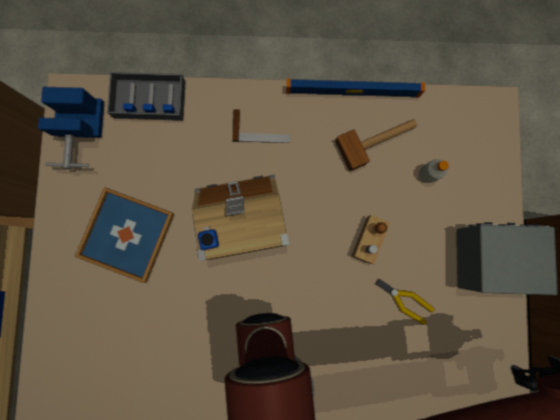

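The scene picture shows the chest with the hasp leaning back at (318,190), the staple at (322,225), and the steel pin at (172,202) behind the awl at (160,213). In the top picture the hasp is at (235,205), the pin at (372,249) and the awl at (380,228). I'll enlarge these areas next.

```bash
python3 - <<'E'
import cv2, numpy as np
s=cv2.imread("pics/scene0.png"); t=cv2.imread("pics/top0.png")
def crop(im,x,y,w,h,k): 
    c=cv2.resize(im[y:y+h,x:x+w],None,fx=k,fy=k,interpolation=cv2.INTER_CUBIC)
    c=cv2.convertScaleAbs(c,alpha=1.5,beta=15)
    for i in range(0,w,10): 
        cv2.line(c,(i*k,0),(i*k,4 if i%50 else 12),(0,255,0)); 
        if (x+i)%20==0: cv2.putText(c,str(x+i),(i*k,22),0,.35,(0,255,0))
    for i in range(0,h,10): 
        cv2.line(c,(0,i*k),(6,i*k),(0,255,0)); 
        if (y+i)%20==0: cv2.putText(c,str(y+i),(8,i*k+4),0,.35,(0,255,0))
    return c
cv2.imwrite("pics/c1.png",np.hstack([crop(s,250,160,130,110,5)]))
cv2.imwrite("pics/c2.png",np.vstack([np.hstack([crop(t,190,170,100,100,4),crop(t,340,200,100,100,4)]),np.hstack([crop(s,130,180,100,50,4),crop(s,290,165,100,50,4)])]))
E
```

```text
(no output)
```

View pics/c1.png

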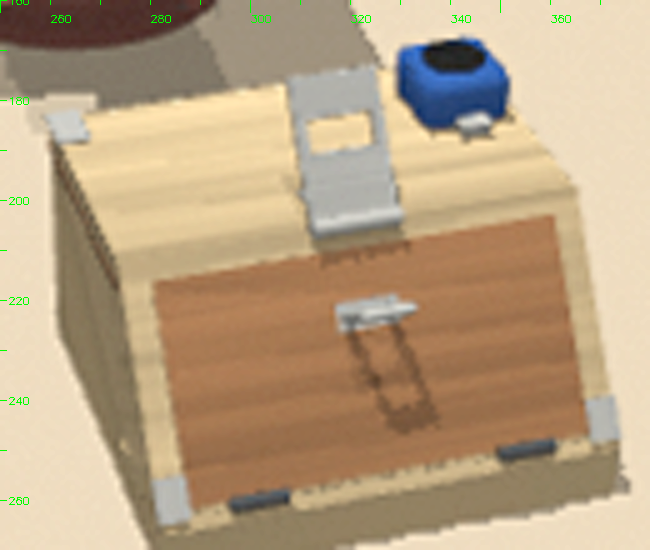

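View pics/c2.png

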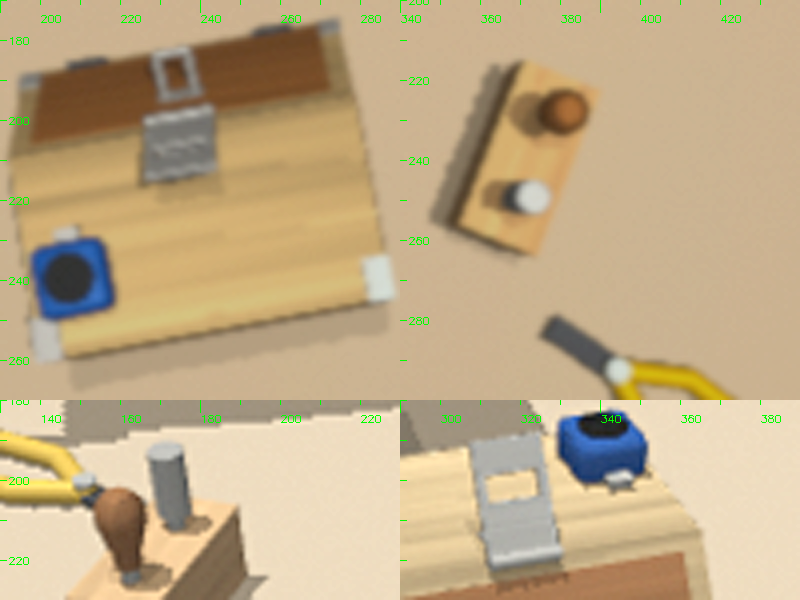

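The crops are clear: the hasp leans back, the tape is on the lid's left in the top view, and the crossbar centre is at about (324,222) in scene and (233.5,183) in top. The pin's top disc is at (171.8,193) in scene and (373.3,249.3) in top. Next I'll fit the chest, hasp and pin poses to both views.

```bash
cat > h.py <<'E'
import numpy as np, cv2, json
from scipy.optimize import least_squares
from scipy.spatial.transform import Rotation as R
from station import get_obs, optics, ctrl
def proj(n,P,m=None):
    m=m or optics.camera_model(n); T=np.array(m["cam_to_world"]); P=np.atleast_2d(P)
    c=(P-T[:3,3])@T[:3,:3]; x,y,z=c[:,0],-c[:,1],-c[:,2]
    if n=="wrist":
        r=np.hypot(x,y); th=np.arctan2(r,z); s=th/np.maximum(r,1e-9); x,y=x*s,y*s
    else: x,y=x/z,y/z
    return np.c_[m["cx"]+m["fx"]*x,m["cy"]+m["fy"]*y]
def chest(p):  # x,y,yaw -> R,t
    return R.from_euler('z',p[2]).as_matrix(),np.array([p[0],p[1],0])
u=np.array([np.cos(np.radians(55)),0,-np.sin(np.radians(55))]); nrm=np.array([np.sin(np.radians(55)),0,np.cos(np.radians(55))])
EDGE=np.array([.02,0,.14])
def onslope(s,y,z): return EDGE+u*s+np.array([0,y,0])+nrm*z
EYE=onslope(.045,0,.022)
HINGE=np.array([.02,0,.144])
def hasp(th,d,y,z=0):
    a=np.radians(-55)+th; return HINGE+np.array([np.cos(a)*d,y,np.sin(a)*d])+z*np.array([-np.sin(a),0,np.cos(a)])
def goto(pos,Rt,o=None):
    "print turn then shift (tool axes after the turn) to reach TCP pos / orientation"
    o=o or get_obs(); R0=R.from_rotvec(o["tool_rot"]); Rt=R.from_matrix(Rt)
    print("turn(rad) now->target",np.round((R0.inv()*Rt).as_rotvec(),3),"shift mm after turn",np.round(1e3*Rt.inv().apply(np.array(pos)-o["tool_pos"]),1))
    print("   shift before turn",np.round(1e3*R0.inv().apply(np.array(pos)-o["tool_pos"]),1))
E
python3 - <<'E'
from h import *
obs=[("top",(200,260.5),lambda th:[-.12,.12,.14]),("top",(288.8,245),lambda th:[-.12,-.12,.14]),
("top",(195,188.8),lambda th:[.097,.12,.03]),("top",(274.4,175),lambda th:[.097,-.12,.03]),
("top",(233.5,183.3),lambda th:onslope(.045,0,.038)),("scene",(324,222.4),lambda th:onslope(.045,0,.038)),
("scene",(307.6,177),lambda th:hasp(th,.075,-.023)),("scene",(325.4,173.6),lambda th:hasp(th,.075,.023)),
("top",(226.3,215.5),lambda th:hasp(th,.075,.023)),("top",(243.7,213),lambda th:hasp(th,.075,-.023)),
("top",(243.4,196.3),lambda th:hasp(th,.0,-.023,.004)),("top",(225.8,198.5),lambda th:hasp(th,.0,.023,.004)),
]
M={n:optics.camera_model(n) for n in("top","scene")}
def res(p):
    Rm,t=chest(p[:3]); return np.array([proj(n,Rm@np.array(f(p[3]))+t,M[n])[0]-px for n,px,f in obs])
s=least_squares(lambda p:res(p).ravel(),[.45,.1,.1,2.9],loss='soft_l1')
print(s.x); print(np.round(res(s.x),1))
Rm,t=chest(s.x[:3]); print("eye",Rm@EYE+t,"hinge",Rm@HINGE+t,"end",Rm@hasp(s.x[3],.075,0)+t)
# pin
ob=[("top",(373.3,249.3)),("scene",(171.75,193))]
f=lambda p:np.array([proj(n,[p[0],p[1],p[2]],M[n])[0]-q for n,q in ob]).ravel()
q=least_squares(f,[.4,-.2,.12]); print("pin top",q.x,q.fun)
q=least_squares(lambda p:f([p[0],p[1],.12]),[.4,-.2]); print("pin z=.12",q.x,q.fun)
# block top corners z=.06
bc=np.array([(371.25,215),(390,222.5),(373,263.75),(355,256)])
def fb(p):
    Rb=R.from_euler('z',p[2]).as_matrix()
    L=np.array([[.065,.03,.06],[.065,-.03,.06],[-.065,-.03,.06],[-.065,.03,.06]])
    return (proj("top",L@Rb.T+[p[0],p[1],0],M["top"])-bc).ravel()
q=least_squares(fb,[.4,-.2,-.3]); print("block",q.x,np.round(q.fun,1))
for d in(-.032,.032): print(q.x[0]+d*np.cos(q.x[2]),q.x[1]+d*np.sin(q.x[2]))
w=optics.camera_model("wrist"); o=get_obs(); Tt=np.eye(4); Tt[:3,:3]=R.from_rotvec(o["tool_rot"]).as_matrix(); Tt[:3,3]=o["tool_pos"]
print(w["fx"],w["cx"],w["cy"],"\n",np.round(np.linalg.inv(Tt)@np.array(w["cam_to_world"]),3)); print("tool R",np.round(Tt[:3,:3],3))
E
```

```text
[0.51586221 0.11718046 0.2031946  3.14740298]
[[-0.7 -0.8]
 [-1.2 -0.9]
 [ 0.7 -1. ]
 [-0.1 -0.8]
 [-1.1 -1.7]
 [ 3.2 -1.3]
 [-1.6 -3.9]
 [-1.7 -3.1]
 [-0.2  0.1]
 [ 0.3 -0.5]
 [ 0.2  4.3]
 [ 1.1  5. ]]
eye [0.57838127 0.13006177 0.11575684] hinge [0.53545075 0.12121645 0.144     ] end [0.49296862 0.11246351 0.20518542]
pin top [ 0.41564462 -0.25942502  0.11265383] [-0.74645726  0.03399505 -0.71485808 -0.08778039]
pin z=.12 [ 0.41826015 -0.25808472] [-0.60575568 -0.978978   -0.68349781 -1.92916478]
block [ 0.44602421 -0.27101894 -0.3757838 ] [-0.2 -0.4  0.2  0.2  0.7  0.4 -0.7 -0.2]
0.41625716500898263 -0.25927488006318067
0.47579126111834874 -0.2827629919592177
325.19226210127806 274.22770910738745 201.99269118918528 
 [[-0.001  0.946  0.323  0.083]
 [ 1.     0.001  0.     0.   ]
 [-0.     0.323 -0.946 -0.142]
 [ 0.     0.     0.     1.   ]]
tool R [[ 0.969  0.246 -0.   ]
 [ 0.246 -0.969  0.002]
 [ 0.    -0.002 -1.   ]]
```

```bash
python3 -m pendant '[[[28,-22.5,-3],[0,0,0],1],[[28,-22.5,-3],[0,0,0],1],[[28,-22.5,-3],[0,0,0],1],[[28,-22.5,-3],[0,0,0],1],[[28,-22.5,-3],[0,0,0],1],[[28,-22.5,-3],[0,0,0],1],[[28,-22.5,-3],[0,0,0],1],[[28,-22.5,-3],[0,0,0],1],[[28,-22.5,-3],[0,0,0],1],[[28,-22.5,-3],[0,0,0],1],[[28,-22.5,-3],[0,0,0],1],[[28,-22.5,-3],[0,0,0],1]]' 40; python3 -m pendant '[[[4,0,0],[0,0,0.046],1],[[0,0,0],[0,0,0],1]]'
python3 - <<'E'
from h import *
print(get_obs()["tool_pos"],get_obs()["tool_rot"]); im=optics.get_image("wrist"); cv2.imwrite("pics/w1.png",im[:,:,::-1])
m=optics.camera_model("wrist"); np.save("w1.npy",np.array(m["cam_to_world"]))
print(proj("wrist",[[.417,-.259,.12],[.476,-.283,.125],[.446,-.271,.06]],m))
E
```

```text
t: 1.1
tool_pos: [0.4136, -0.2596, 0.2671]
tool_rot: [-3.117, -0.39, 0.0]
contact_force: [0.1, 0.4, -0.1]
opening: 0.0853
grip_force: 0.0
t: 1.27
tool_pos: [0.418, -0.2586, 0.2671]
tool_rot: [-3.125, -0.323, 0.0]
contact_force: [0.4, -0.7, -1.2]
opening: 0.0852
grip_force: 0.0
[ 0.41796435 -0.25862795  0.26709308] [-3.12477964e+00 -3.22994738e-01  1.22251169e-04]
[[273.2061225  186.41335937]
 [313.66208471 130.26256931]
 [289.64133134 148.12869138]]
```

View pics/w1.png

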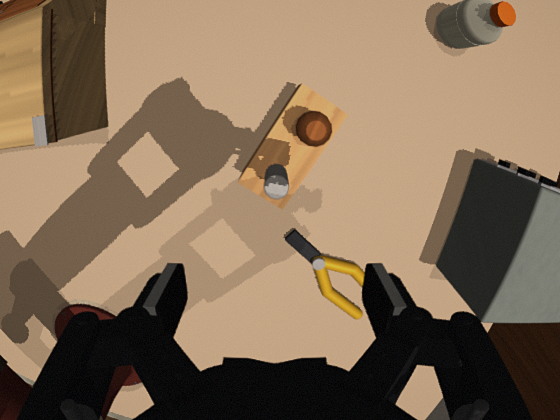

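The pin's top sits at (276,186) against a predicted (273,186), so the pin is near (0.417,-0.261), and the awl at (313,128) matches. I'll move over the chest, closing the fingers on the way.

```bash
python3 -m pendant '[[[15.7,-35,-3.5],[0,0,0],0],[[15.7,-35,-3.5],[0,0,0],0],[[15.7,-35,-3.5],[0,0,0],0],[[15.7,-35,-3.5],[0,0,0],0],[[15.7,-35,-3.5],[0,0,0],0],[[15.7,-35,-3.5],[0,0,0],0],[[15.7,-35,-3.5],[0,0,0],0],[[15.7,-35,-3.5],[0,0,0],0],[[15.7,-35,-3.5],[0,0,0],0],[[15.7,-35,-3.5],[0,0,0],0],[[0,0,0],[0,0,0],0],[[0,0,0],[0,0,0],0]]'
python3 - <<'E'
from h import *
im=optics.get_image("wrist"); cv2.imwrite("pics/w2raw.png",im[:,:,::-1])
m=optics.camera_model("wrist"); np.save("w2.npy",np.array(m["cam_to_world"]))
Rm,t=chest([.5159,.1172,.2032])
P=np.array([onslope(.045,0,.038),EYE,HINGE,hasp(3.14,.075,0)])@Rm.T+t
print(proj("wrist",P,m))
c=cv2.resize(im[:,:,::-1][60:360,100:500],None,fx=2,fy=2,interpolation=cv2.INTER_CUBIC); cv2.imwrite("pics/w2.png",cv2.convertScaleAbs(c,alpha=1.3,beta=10))
E
```

```text
t: 2.32
tool_pos: [0.5003, 0.1146, 0.3019]
tool_rot: [3.125, 0.322, -0.002]
contact_force: [-0.0, -0.4, 0.0]
opening: 0.0001
grip_force: 0.0
[[273.16122081  85.07344966]
 [273.20032711  98.32417161]
 [273.19024826 145.77276797]
 [273.09616001 212.58539455]]
```

View pics/w2.png

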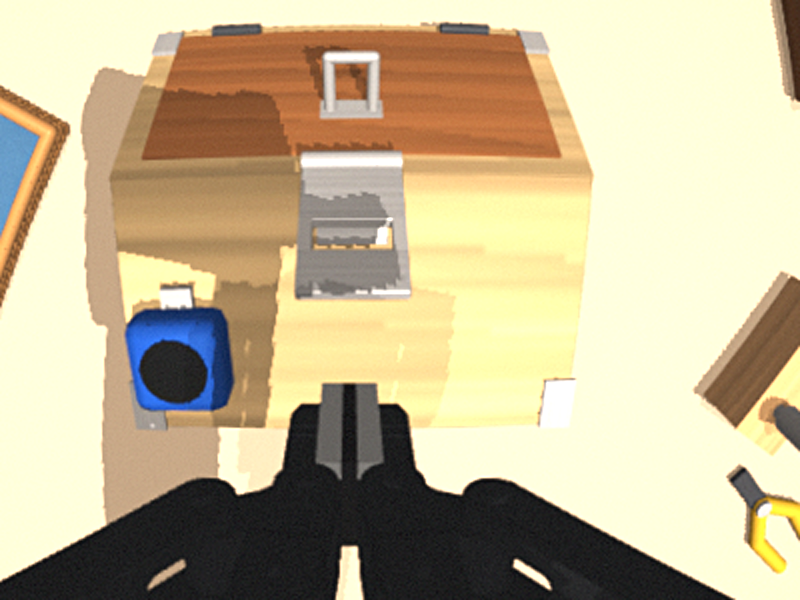

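The wrist view shows the chest nearly square to the tool. The crossbar is at (276,88.5), the hinge barrel at (276,139), the hasp's free end at (276.5,207), the lid edge corners at (156,149) and (396,149), and the tape is well clear. I'll refit the chest with these points.

```bash
python3 - <<'E'
from h import *
m=optics.camera_model("wrist"); m["cam_to_world"]=np.load("w2.npy")
obs=[((276,88.5),lambda th:onslope(.045,0,.035)),((156,149),lambda th:[.02,.12,.14]),((396,149),lambda th:[.02,-.12,.14]),
((388.5,274),lambda th:[-.12,-.12,.14]),((168.5,275),lambda th:[-.12,.12,.14]),
((247.5,208.3),lambda th:hasp(th,.075,.023)),((305.3,206.7),lambda th:hasp(th,.075,-.023)),
((374,74),lambda th:onslope(.134,-.12,0)),((176,77),lambda th:onslope(.134,.12,0))]
def res(p):
    Rm,t=chest(p[:3]); return np.array([proj("wrist",Rm@np.array(f(p[3]))+t,m)[0]-px for px,f in obs])
s=least_squares(lambda p:res(p).ravel(),[.516,.117,.2,3.1],loss='soft_l1')
print(s.x); print(np.round(res(s.x),1))
Rm,t=chest(s.x[:3]); print("eye",Rm@EYE+t,"hinge",Rm@HINGE+t,"end",Rm@hasp(s.x[3],.075,0)+t)
for th in (2.7,2.9,3.1): print(th,proj("wrist",Rm@hasp(th,.075,0)+t,m),proj("wrist",Rm@hasp(th,0,0,.004)+t,m))
Rt=np.column_stack([Rm@[1,0,0],Rm@[0,-1,0],[0,0,-1]])
goto(Rm@np.array([.02-.075,0,.19])+t,Rt)
E
```

```text
[0.515129   0.11416141 0.20801173 3.02891042]
[[-0.3  0.5]
 [-1.6  0.7]
 [ 1.3 -0.5]
 [-6.  -1.8]
 [ 1.8 -1.5]
 [-0.6 -0.5]
 [ 1.5  0.7]
 [-4.8  1.8]
 [ 5.1 -0.3]]
eye [0.57758528 0.12734372 0.11575684] hinge [0.53469787 0.1182917  0.144     ] end [0.49963313 0.11089077 0.20988392]
2.7 [[276.84203989 181.12407792]] [[276.13524219 151.24703307]]
2.9 [[276.86005322 198.42253674]] [[276.12902713 150.88277987]]
3.1 [[276.83873096 211.98936006]] [[276.12253794 150.37527766]]
turn(rad) now->target [ 0.001  0.001 -0.005] shift mm after turn [-40.2   2.4 111.7]
   shift before turn [-40.1   2.6 111.8]
```

```bash
python3 -m pendant '[[[-20,1.2,0],[0,0,0],0],[[-20,1.2,0],[0,0,0],0],[[0,0,0],[0,0,0],0],[[0,0,30],[0,0,0],0],[[0,0,35],[0,0,0],0],[[0,0,35],[0,0,0],0],[[0,0,22],[0,0,0],0],[[0,0,0],[0,0,0],0]]'; python3 -m pendant '[[[9,0,0],[0,0,0],0],[[9,0,0],[0,0,0],0],[[9,0,0],[0,0,0],0],[[9,0,0],[0,0,0],0],[[9,0,0],[0,0,0],0],[[9,0,0],[0,0,0],0],[[9,0,0],[0,0,0],0],[[9,0,0],[0,0,0],0],[[9,0,0],[0,0,0],0],[[9,0,0],[0,0,0],0],[[9,0,0],[0,0,0],0],[[9,0,0],[0,0,0],0]]'
python3 - <<'E'
from h import *
im=optics.get_image("wrist"); cv2.imwrite("pics/w3raw.png",im[:,:,::-1]); im2=optics.get_image("scene")
np.save("w3.npy",np.array(optics.camera_model("wrist")["cam_to_world"]))
a=cv2.resize(im[:,:,::-1][0:300,140:420],None,fx=1.5,fy=1.5); b=cv2.resize(im2[:,:,::-1][150:270,250:390],(0,0),fx=2.7,fy=2.7)
H=max(a.shape[0],b.shape[0]); z=np.zeros((H,a.shape[1]+b.shape[1],3),np.uint8); z[:a.shape[0],:a.shape[1]]=a; z[:b.shape[0],a.shape[1]:]=b; cv2.imwrite("pics/m3.png",z); print(z.shape)
E
```

```text
t: 3.03
tool_pos: [0.4579, 0.1018, 0.1737]
tool_rot: [-3.126, -0.314, 0.018]
contact_force: [-0.8, -0.7, -0.2]
opening: -0.0
grip_force: 0.0
t: 4.03
tool_pos: [0.5682, 0.1257, 0.1802]
tool_rot: [-3.125, -0.318, 0.0]
contact_force: [-0.3, -0.1, -0.8]
opening: -0.0
grip_force: 0.0
(450, 798, 3)
```

View pics/m3.png

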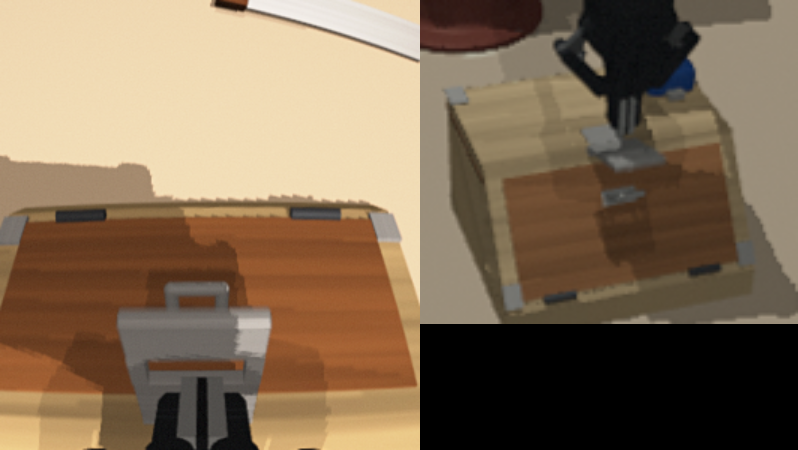

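The hasp is past upright and leaning forward against the fingers, with its free end at (195,320) in the wrist crop. I'll push a little further, let it drop and lift away.

```bash
python3 -m pendant '[[[10,0,0],[0,0,0],0],[[10,0,0],[0,0,0],0],[[10,0,0],[0,0,0],0],[[10,0,0],[0,0,0],0],[[0,0,-30],[0,0,0],0],[[0,0,-30],[0,0,0],0],[[-30,0,-30],[0,0,0],0],[[-40,0,0],[0,0,0],0],[[-30,0,0],[0,0,0],0],[[0,0,0],[0,0,0],0]]'
python3 - <<'E'
from h import *
print(get_obs()["tool_pos"])
im=optics.get_image("wrist"); cv2.imwrite("pics/w4raw.png",im[:,:,::-1])
np.save("w4.npy",np.array(optics.camera_model("wrist")["cam_to_world"]))
a=cv2.resize(im[:,:,::-1][20:220,170:400],None,fx=3,fy=3,interpolation=cv2.INTER_CUBIC); cv2.imwrite("pics/m4.png",a)
E
```

```text
t: 4.97
tool_pos: [0.506, 0.1132, 0.2701]
tool_rot: [3.125, 0.318, -0.001]
contact_force: [0.5, -0.1, -1.4]
opening: -0.0002
grip_force: 0.0
[0.50597727 0.11320789 0.27009661]
```

View pics/m4.png

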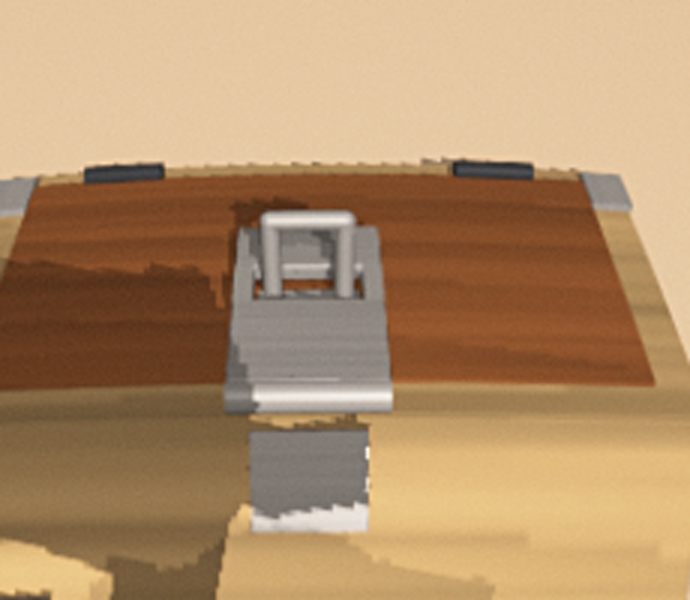

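The hasp is closed with the staple through its slot: crossbar at about (273,93) and leg feet at about (261,119) and (285,119) in wrist pixels. Next I'll refine the eye position and go to the pin.

```bash
python3 - <<'E'
from h import *
m2=optics.camera_model("wrist"); m4=dict(m2); m2=dict(m2); m2["cam_to_world"]=np.load("w2.npy"); m4["cam_to_world"]=np.load("w4.npy")
obs=[(m2,(276,88.5),onslope(.045,0,.035)),(m4,(272.9,93.3),onslope(.045,0,.035)),(m4,(261.3,118.7),onslope(.045,.011,.012)),(m4,(285,118.7),onslope(.045,-.011,.012)),(m2,(276,115),onslope(.045,0,0)),
(m2,(156,149),[.02,.12,.14]),(m2,(396,149),[.02,-.12,.14])]
def res(p):
    Rm,t=chest(p); return np.array([proj("wrist",Rm@np.array(f)+t,m)[0]-px for m,px,f in obs])
s=least_squares(lambda p:res(p).ravel(),[.516,.117,.2],loss='soft_l1',f_scale=.7)
print(s.x); print(np.round(res(s.x),1)); Rm,t=chest(s.x); print("eye",Rm@EYE+t); np.save("chest.npy",s.x)
o=get_obs(); goto([.4165,-.261,.25],R.from_rotvec(o["tool_rot"]).as_matrix())
E
```

```text
[0.51517563 0.11501869 0.20309629]
[[-0.8  0.3]
 [ 0.6  3.7]
 [ 0.3 -1.5]
 [ 0.5 -1.6]
 [-0.8  1.4]
 [-2.3 -0. ]
 [ 0.6 -0.2]]
eye [0.57769596 0.12789385 0.11575684]
turn(rad) now->target [-0. -0. -0.] shift mm after turn [-164.9  348.3   20. ]
   shift before turn [-164.9  348.3   20. ]
```

```bash
python3 -m pendant '[[[-16.5,34.8,2],[0,0,0],0.6],[[-16.5,34.8,2],[0,0,0],0.6],[[-16.5,34.8,2],[0,0,0],0.6],[[-16.5,34.8,2],[0,0,0],0.6],[[-16.5,34.8,2],[0,0,0],0.6],[[-16.5,34.8,2],[0,0,0],0.6],[[-16.5,34.8,2],[0,0,0],0.6],[[-16.5,34.8,2],[0,0,0],0.6],[[-16.5,34.8,2],[0,0,0],0.6],[[-16.5,34.8,2],[0,0,0],0.6],[[0,0,0],[0,0,0],0.6],[[0,0,0],[0,0,0],0.6]]'
python3 - <<'E'
from h import *
o=get_obs(); print(o["tool_pos"],o["opening"])
im=optics.get_image("wrist"); m=optics.camera_model("wrist"); cv2.imwrite("pics/w5raw.png",im[:,:,::-1])
p=proj("wrist",[[.4165,-.261,.12],[.476,-.283,.125]],m); print(p)
x,y=p[0].astype(int); c=im[y-40:y+40,x-40:x+40]
g=cv2.cvtColor(c,cv2.COLOR_RGB2HSV); msk=((g[...,1]<45)&(g[...,2]>110)).astype(np.uint8)
n,l,st,ce=cv2.connectedComponentsWithStats(msk); 
for i in range(1,n):
    if st[i,4]>60: print(st[i],ce[i]+[x-40,y-40])
# top-disc centre -> world at z=.12 by solving
best=min((i for i in range(1,n) if st[i,4]>60),key=lambda i:np.hypot(*(ce[i]-40)))
px=ce[best]+[x-40,y-40]; q=least_squares(lambda v:proj("wrist",[v[0],v[1],.12],m)[0]-px,[.4165,-.261]); print("pin",q.x)
E
```

```text
t: 6.02
tool_pos: [0.4177, -0.2628, 0.2496]
tool_rot: [-3.125, -0.312, 0.001]
contact_force: [-0.3, 0.6, -0.2]
opening: 0.0512
grip_force: 0.0
[ 0.4176677  -0.2627565   0.24959088] 0.051235909693514554
[[272.97211448 193.44106653]
 [313.39419644 132.93964564]]
[ 28  34  25  16 246] [272.61788618 195.50813008]
pin [ 0.41457413 -0.26107092]
```

```bash
python3 - <<'E'
from h import *
im=cv2.imread("pics/w5raw.png"); 
print("col273", [(r,im[r,273].tolist()) for r in range(160,222,2)])
print("row197", [(c,int(im[197,c].mean())) for c in range(250,298,2)])
m=optics.camera_model("wrist")
for x in(.412,.414,.4165,.419):
    a=np.linspace(0,2*np.pi,60); P=np.c_[x+.012*np.cos(a),-.261+.012*np.sin(a),0*a+.12]; q=proj("wrist",P,m); P[:,2]=.07; q2=proj("wrist",P,m); print(x,q.min(0),q.max(0),q2.min(0),q2.max(0))
E
```

```text
col273 [(160, [62, 99, 138]), (162, [63, 104, 144]), (164, [69, 106, 146]), (166, [50, 62, 76]), (168, [55, 58, 59]), (170, [53, 55, 59]), (172, [51, 55, 57]), (174, [49, 53, 56]), (176, [53, 56, 59]), (178, [63, 67, 72]), (180, [85, 90, 94]), (182, [89, 95, 101]), (184, [87, 93, 100]), (186, [88, 94, 99]), (188, [91, 97, 101]), (190, [89, 94, 99]), (192, [106, 110, 117]), (194, [165, 172, 182]), (196, [151, 158, 168]), (198, [148, 155, 162]), (200, [144, 151, 161]), (202, [142, 146, 152]), (204, [94, 135, 178]), (206, [93, 147, 197]), (208, [91, 146, 195]), (210, [105, 148, 188]), (212, [124, 152, 181]), (214, [124, 154, 181]), (216, [123, 153, 183]), (218, [122, 152, 181]), (220, [121, 152, 183])]
row197 [(250, 154), (252, 157), (254, 154), (256, 141), (258, 140), (260, 118), (262, 154), (264, 153), (266, 154), (268, 158), (270, 152), (272, 154), (274, 160), (276, 165), (278, 171), (280, 184), (282, 156), (284, 129), (286, 133), (288, 137), (290, 144), (292, 150), (294, 153), (296, 152)]
0.412 [258.36255407 185.11068515] [285.58374797 210.98646755] [260.65697445 171.68133226] [283.99573456 194.16779595]
0.414 [258.78043733 182.93869179] [286.06003908 208.92419059] [261.0211486  169.80730454] [284.39935128 192.36370976]
0.4165 [259.30598823 180.21236524] [286.65772704 206.3328026 ] [261.47851656 167.45767135] [284.90540796 190.09988058]
0.419 [259.83444229 177.47373847] [287.25793349 203.72656902] [261.93824549 165.10035373] [285.41312892 187.82651778]
```

```bash
python3 -m pendant '[[[1.3,-2.6,20],[0,0,0],0.6],[[0,0,35],[0,0,0],0.6],[[0,0,35],[0,0,0],0.6],[[0,0,35],[0,0,0],0.6],[[0,0,30],[0,0,0],0.6],[[0,0,14.5],[0,0,0],0.6],[[0,0,0],[0,0,0],0.6],[[0,0,0],[0,0,0],0.0],[[0,0,0],[0,0,0],0.0],[[0,0,0],[0,0,0],0.0],[[0,0,0],[0,0,0],0.0],[[0,0,0],[0,0,0],0.0]]' 60
```

```text
t: 7.07
tool_pos: [0.4198, -0.2587, 0.0825]
tool_rot: [3.123, 0.318, 0.005]
contact_force: [0.9, 0.4, 4.3]
opening: 0.0219
grip_force: 59.0
```

```bash
python3 -m pendant '[[[0,0,-10],[0,0,0],0],[[0,0,-25],[0,0,0],0],[[0,0,-35],[0,0,0],0],[[0,0,-35],[0,0,0],0],[[0,0,-35],[0,0,0],0],[[0,0,-35],[0,0,0],0],[[0,0,-35],[0,0,0],0],[[0,0,0],[0,0,0],0]]'
python3 - <<'E'
from h import *
Rm,t=chest(np.load("chest.npy")); T=np.column_stack([Rm@nrm,Rm@[0,-1,0],Rm@u]); print(np.linalg.det(T))
eye=Rm@EYE+t
pre=eye+T@np.array([.003,0,-.0955]); print("pre",pre)
goto(pre,T); o=get_obs(); print(o["q"])
E
```

```text
t: 7.73
tool_pos: [0.4204, -0.2597, 0.2997]
tool_rot: [3.115, 0.317, 0.015]
contact_force: [1.5, -0.5, 0.3]
opening: 0.0221
grip_force: 60.5
0.9999999999999999
pre [0.52645219 0.11734094 0.19570659]
turn(rad) now->target [0.011 0.602 0.003] shift mm after turn [  87.8 -347.9  188.4]
   shift before turn [ 179.  -349.1  101.7]
[-7.04076115e-01 -3.07954857e-01  1.82891858e+00 -1.44079654e-04
  1.60687481e+00  6.64075963e-01]
```

```bash
python3 -m pendant '[[[17.9,-34.9,0],[0,0,0],0],[[17.9,-34.9,0],[0,0,0],0],[[17.9,-34.9,0],[0,0,0],0],[[17.9,-34.9,0],[0,0,0],0],[[17.9,-34.9,0],[0,0,0],0],[[17.9,-34.9,0],[0,0,0],0],[[17.9,-34.9,0],[0,0,0],0],[[17.9,-34.9,0],[0,0,0],0],[[17.9,-34.9,0],[0,0,0],0],[[17.9,-34.9,0],[0,0,0],0],[[0,0,0],[0,0.1,0],0],[[0,0,0],[0,0.1,0],0]]'; python3 -m pendant '[[[0,0,0],[0,0.1,0],0],[[0,0,0],[0,0.1,0],0],[[0,0,0],[0,0.1,0],0],[[0,0,0],[0.01,0.1,0],0],[[0,0,0],[0,0,0],0],[[0,0,0],[0,0,0],0]]'
cat >> h.py <<'E'
def eyepose():
    "TCP, tool axes in the eye frame (x down slope, y across, z out)"
    Rm,t=chest(np.load("chest.npy")); E=np.column_stack([Rm@u,Rm@[0,1,0],Rm@nrm]); o=get_obs()
    Rt=R.from_rotvec(o["tool_rot"]).as_matrix(); T=np.column_stack([Rm@nrm,Rm@[0,-1,0],Rm@u])
    return 1e3*E.T@(o["tool_pos"]-Rm@EYE-t),E.T@Rt,T,Rm@EYE+t
E
python3 - <<'E'
from h import *
p,A,T,eye=eyepose(); print(p.round(1),"\n",A.round(3)); goto(eye+T@np.array([.003,0,-.0955]),T); print(get_obs()["q"])
E
```

```text
t: 8.73
tool_pos: [0.5237, 0.1224, 0.2872]
tool_rot: [-3.089, -0.321, -0.306]
contact_force: [-0.8, -1.1, -1.4]
opening: 0.022
grip_force: 60.5
t: 9.23
tool_pos: [0.5217, 0.1197, 0.2881]
tool_rot: [-2.924, -0.3, -0.896]
contact_force: [0.6, 0.6, -2.2]
opening: 0.0222
grip_force: 60.5
[-173.6    3.2   52.6] 
 [[ 0.015  0.01   1.   ]
 [-0.001 -1.     0.01 ]
 [ 1.    -0.002 -0.015]]
turn(rad) now->target [-0.01   0.015 -0.001] shift mm after turn [-49.6   3.2  78.1]
   shift before turn [-48.4   4.1  78.8]
[ 0.0303413  -0.60442532  2.13218739  0.12382275  1.03005616  1.36463045]
```

```bash
python3 -m pendant '[[[-11,0.8,19.5],[-0.01,0.015,0],0],[[-11,0.8,19.5],[0,0,0],0],[[-11,0.8,19.5],[0,0,0],0],[[-11,0.8,19.5],[0,0,0],0],[[0,0,0],[0,0,0],0],[[0,0,0],[0,0,0],0],[[0,0,0],[0,0,0],0]]'
python3 - <<'E'
from h import *
p,A,T,eye=eyepose(); print(p.round(1),"\n",A.round(3)); o=get_obs()
M={}
for n in("wrist","scene","top"):
    im=optics.get_image(n)[:,:,::-1]; cv2.imwrite(f"pics/p_{n}.png",im); M[n]=(im,optics.camera_model(n))
np.save("w6.npy",np.array(M["wrist"][1]["cam_to_world"]))
Rt=R.from_rotvec(o["tool_rot"]).as_matrix(); tip=o["tool_pos"]+Rt@[0,0,.0675]
for n in M: print(n,"tip",proj(n,tip,M[n][1]).round(1),"crossbar",proj(n,eye+T@[.013,0,0],M[n][1]).round(1))
def crop(n,x,y,w,h,k): return cv2.resize(M[n][0][y:y+h,x:x+w],None,fx=k,fy=k,interpolation=cv2.INTER_CUBIC)
a=crop("wrist",207,130,134,150,4)
c=proj("scene",eye,M["scene"][1])[0].astype(int); b=crop("scene",c[0]-33,c[1]-40,66,75,4)
d=proj("top",eye,M["top"][1])[0].astype(int); e=crop("top",d[0]-33,d[1]-40,66,75,4)
print("scene origin",c-[33,40],"top origin",d-[33,40])
cv2.imwrite("pics/m6.png",np.hstack([a,np.vstack([b,e])])); print(np.hstack([a,np.vstack([b,e])]).shape)
E
```

```text
t: 9.82
tool_pos: [0.5338, 0.119, 0.2035]
tool_rot: [-2.921, -0.297, -0.931]
contact_force: [-0.2, 0.1, -2.1]
opening: 0.0218
grip_force: 60.6
[-97.5   0.2  13.6] 
 [[-0.006 -0.001  1.   ]
 [-0.001 -1.    -0.001]
 [ 1.    -0.001  0.006]]
wrist tip [[273.4 218.7]] crossbar [[273.6 205.9]]
scene tip [[324.1 208.6]] crossbar [[325.9 220.9]]
top tip [[233.3 187.1]] crossbar [[233.4 182.9]]
scene origin [291 180] top origin [201 147]
(600, 800, 3)
```

View pics/m6.png

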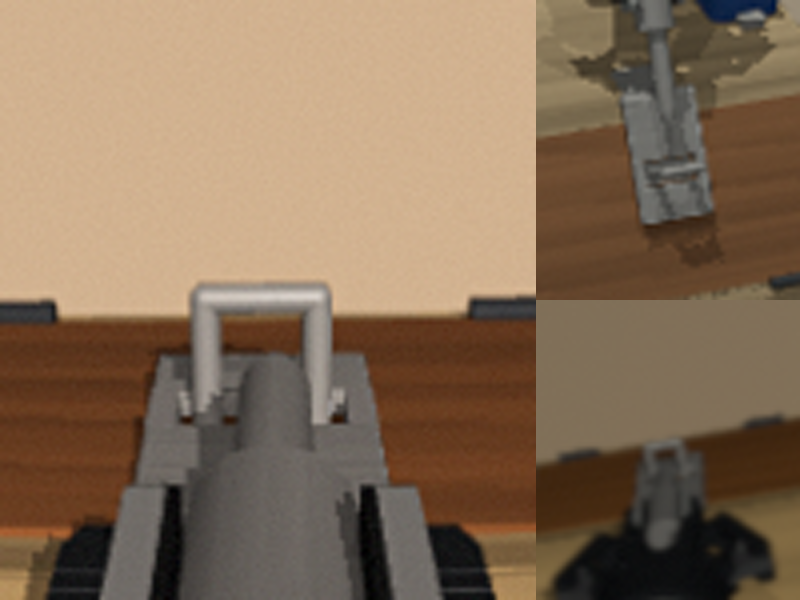

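The view is clear: the crossbar centre is at crop (260,298), which is wrist (272.1,204.5), and the hasp's end corners are at (247.5,218.7) and (297.5,218). The pin's tip end is at (275.8,219.5) and the top of its shoulder at row 242, so the pin needs about 2.5 mm towards tool -y. I'll fit the height offset between pin and staple in this view.

```bash
python3 - <<'E'
from h import *
p,A,T,eye=eyepose(); o=get_obs(); Rt=R.from_rotvec(o["tool_rot"]).as_matrix(); m=optics.camera_model("wrist")
print(np.abs(np.array(m["cam_to_world"])-np.load("w6.npy")).max())
# staple in TOOL frame: fit position of the eye (orientation from chest yaw)
E=np.column_stack([T[:,2],-T[:,1],T[:,0]])
pts=np.array([[0,.011,.013],[0,-.011,.013],[.0267,.023,-.010],[.0267,-.023,-.010]])
px=np.array([[207+204/4,204.5],[207+316/4,204.5],[247.5,218.7],[297.5,218]])
s=least_squares(lambda e:(proj("wrist",e+pts@E.T,m)-px).ravel(),eye); print("resid",s.fun.round(1)); print("eye shift in eye frame mm",1e3*E.T@(s.x-eye))
et=1e3*Rt.T@(s.x-o["tool_pos"]); print("eye in tool mm",et)
W=lambda q:proj("wrist",o["tool_pos"]+np.array(q)*1e-3@Rt.T,m)[0].round(1)
for dx in(-3,0,3):
  for z in(8,12.5): print("dx",dx,"shoulder z",z,"top",W([dx+12,.9,z]),"tip axis",W([dx,.9,z+55]),"tip top r4",W([dx+4,.9,z+55]),"r6 -8",W([dx+6,.9,z+47]))
E
```

```text
0.00031353765400043976
resid [ 0.6 -0.2 -0.3 -0.3 -0.3 -0.  -0.   0.6]
eye shift in eye frame mm [ 9.2011585   1.26382725 -2.03964321]
eye in tool mm [-16.74163895  -1.17410394 107.09314865]
dx -3 shoulder z 8 top [275.1 244.4] tip axis [274.8 224.5] tip top r4 [274.8 219.1] r6 -8 [274.8 220.8]
dx -3 shoulder z 12.5 top [275.  240.7] tip axis [274.8 222. ] tip top r4 [274.8 216.7] r6 -8 [274.8 218.3]
dx 0 shoulder z 8 top [275.1 239.2] tip axis [274.8 220.5] tip top r4 [274.8 215. ] r6 -8 [274.8 216.5]
dx 0 shoulder z 12.5 top [275.  235.5] tip axis [274.8 218. ] tip top r4 [274.8 212.6] r6 -8 [274.8 214.1]
dx 3 shoulder z 8 top [275.1 233.8] tip axis [274.8 216.4] tip top r4 [274.8 210.8] r6 -8 [274.8 212.2]
dx 3 shoulder z 12.5 top [275.  230.3] tip axis [274.8 214. ] tip top r4 [274.8 208.5] r6 -8 [274.8 209.8]
```

```bash
python3 -m pendant '[[[-5,-1.2,0],[0,0,0],0],[[-5,-1.3,0],[0,0,0],0],[[0,0,8],[0,0,0],0],[[0,0,8],[0,0,0],0],[[0,0,7],[0,0,0],0],[[0,0,0],[0,0,0],0],[[0,0,0],[0,0,0],0]]'
python3 - <<'E'
from h import *
p,A,T,eye=eyepose(); print(p.round(1),"\n",A.round(3)); 
M={}
for n in("wrist","scene"):
    im=optics.get_image(n)[:,:,::-1]; cv2.imwrite(f"pics/q_{n}.png",im); M[n]=im
np.save("w7.npy",np.array(optics.camera_model("wrist")["cam_to_world"]))
a=cv2.resize(M["wrist"][175:275,237:312],None,fx=6,fy=6,interpolation=cv2.INTER_CUBIC)
b=cv2.resize(M["scene"][190:250,307:347],None,fx=8,fy=8,interpolation=cv2.INTER_CUBIC); z=np.zeros((600,a.shape[1]+b.shape[1],3),np.uint8); z[:600,:a.shape[1]]=a; z[:b.shape[0],a.shape[1]:]=b
cv2.imwrite("pics/m7.png",z); print(z.shape)
E
```

```text
t: 10.55
tool_pos: [0.5368, 0.1224, 0.1753]
tool_rot: [-2.923, -0.296, -0.925]
contact_force: [-0.1, -0.2, -1.2]
opening: 0.0218
grip_force: 60.6
[-72.4   2.9   0.4] 
 [[-0.002  0.     1.   ]
 [-0.001 -1.     0.   ]
 [ 1.    -0.001  0.002]]
(600, 770, 3)
```

View pics/m7.png

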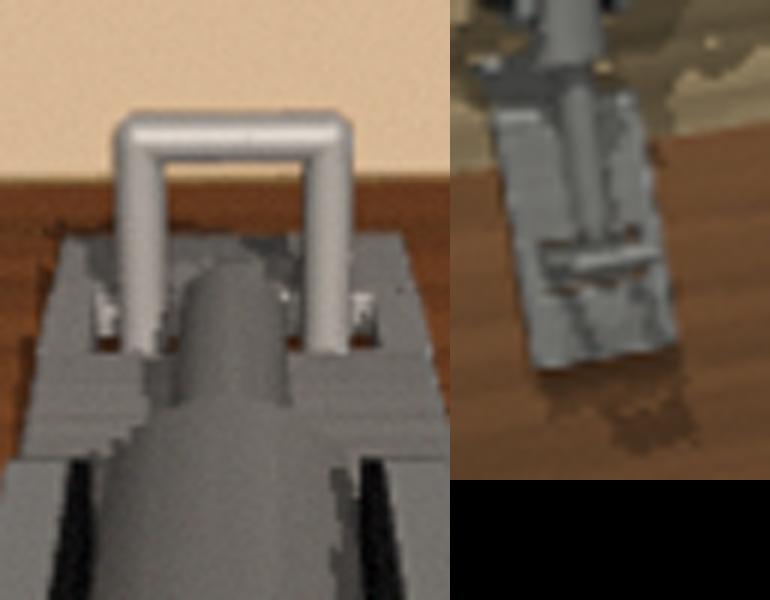

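The pin shaft (crop column 233) is centred between the staple's legs (column 234). The tip's top at row 262 sits about 10 mm below the crossbar's underside at row 160, so its axis is about 3.5 mm low. I'll raise it 5.5 mm and slide it in part way.

```bash
python3 -m pendant '[[[3,0,0],[0,0,0],0],[[2.5,0,0],[0,0,0],0],[[0,0,4],[0,0,0],0],[[0,0,4],[0,0,0],0],[[0,0,4],[0,0,0],0],[[0,0,4],[0,0,0],0],[[0,0,0],[0,0,0],0]]'
python3 - <<'E'
from h import *
p,A,T,eye=eyepose(); o=get_obs(); print(p.round(1),A[:,2].round(3),R.from_rotvec(o["tool_rot"]).inv().apply(o["contact_force"]).round(1),o["wrist_torque"].round(2))
im=optics.get_image("wrist")[:,:,::-1]; cv2.imwrite("pics/r_wrist.png",im)
# shadowed shaft vs crossbar: grey profile along columns at the centre and rows
for c in(274,276): print(c,[(r,int(im[r,c].mean()),int(im[r,c,2])-int(im[r,c,0])) for r in range(185,245,2)])
E
```

```text
t: 11.23
tool_pos: [0.5501, 0.1252, 0.1652]
tool_rot: [-2.923, -0.296, -0.925]
contact_force: [0.2, -0.0, -2.1]
opening: 0.0217
grip_force: 60.6
[-56.3   2.9   5.8] [1.    0.    0.002] [-1.1  0.1  1.8] [-0.1   0.46 -0.01]
274 [(185, 184, 66), (187, 184, 66), (189, 184, 67), (191, 180, 65), (193, 183, 66), (195, 181, 66), (197, 184, 66), (199, 180, 67), (201, 183, 67), (203, 184, 65), (205, 181, 67), (207, 186, 69), (209, 149, 10), (211, 182, 19), (213, 212, 18), (215, 145, 15), (217, 81, 14), (219, 68, 7), (221, 95, 10), (223, 94, 8), (225, 96, 10), (227, 98, 11), (229, 98, 10), (231, 99, 10), (233, 98, 10), (235, 100, 12), (237, 99, 9), (239, 100, 10), (241, 102, 12), (243, 103, 10)]
276 [(185, 184, 66), (187, 183, 66), (189, 182, 68), (191, 182, 67), (193, 183, 67), (195, 185, 66), (197, 180, 68), (199, 183, 65), (201, 182, 67), (203, 180, 70), (205, 183, 67), (207, 183, 69), (209, 146, 11), (211, 182, 21), (213, 213, 16), (215, 143, 16), (217, 81, 13), (219, 87, 9), (221, 98, 11), (223, 100, 10), (225, 97, 13), (227, 103, 11), (229, 100, 7), (231, 99, 13), (233, 103, 12), (235, 104, 12), (237, 102, 9), (239, 102, 13), (241, 102, 11), (243, 103, 11)]
```

```bash
python3 -m pendant '[[[0,0,5],[0,0,0],0],[[0,0,5],[0,0,0],0],[[0,0,5],[0,0,0],0],[[0,0,5],[0,0,0],0],[[0,0,0],[0,0,0],0]]'
python3 - <<'E'
from h import *
p,A,T,eye=eyepose(); o=get_obs(); print(p.round(1),A[:,2].round(3),R.from_rotvec(o["tool_rot"]).inv().apply(o["contact_force"]).round(1),o["wrist_torque"].round(2))
E
```

```text
t: 11.7
tool_pos: [0.5615, 0.1275, 0.1488]
tool_rot: [-2.923, -0.296, -0.925]
contact_force: [-0.6, -0.0, -2.1]
opening: 0.0217
grip_force: 60.6
[-36.2   2.9   5.9] [1.    0.    0.002] [-1.7 -0.1  1.3] [-0.11  0.5  -0.01]
```

```bash
python3 -m pendant '[[[0,0,4],[0,0,0],0],[[0,0,4],[0,0,0],0],[[0,0,4],[0,0,0],0],[[0,0,2],[0,0,0],0],[[0,0,2],[0,0,0],0],[[0,0,0],[0,0,0],0]]'; python3 -m pendant '[[[0,0,1],[0,0,0],0],[[0,0,1],[0,0,0],0],[[0,0,1],[0,0,0],0],[[0,0,1],[0,0,0],0],[[0,0,0],[0,0,0],0]]'
python3 - <<'E'
from h import *
p,A,T,eye=eyepose(); o=get_obs(); print(p.round(1),A[:,2].round(3),R.from_rotvec(o["tool_rot"]).inv().apply(o["contact_force"]).round(1),o["wrist_torque"].round(2))
E
```

```text
t: 12.2
tool_pos: [0.5707, 0.1294, 0.1367]
tool_rot: [-2.922, -0.296, -0.927]
contact_force: [0.7, -0.6, -2.4]
opening: 0.0219
grip_force: 60.6
t: 12.62
tool_pos: [0.573, 0.1298, 0.1339]
tool_rot: [-2.922, -0.297, -0.928]
contact_force: [0.5, 0.2, -1.4]
opening: 0.0222
grip_force: 60.6
[-17.2   2.8   6.9] [ 1.    -0.     0.004] [-0.3 -0.1  1.4] [-0.1   0.49  0.03]
```

```bash
python3 -m pendant '[[[0,0,1],[0,0,0],0],[[0,0,1],[0,0,0],0],[[0,0,1],[0,0,0],0],[[0,0,1],[0,0,0],0],[[0,0,0],[0,0,0],0]]'
cat > s.py <<'E'
from h import *
p,A,T,eye=eyepose(); o=get_obs(); print(p.round(1),A[:,2].round(3),R.from_rotvec(o["tool_rot"]).inv().apply(o["contact_force"]).round(1),o["wrist_torque"].round(2))
E
python3 s.py; python3 -m pendant '[[[0,0,1],[0,0,0],0],[[0,0,1],[0,0,0],0],[[0,0,1],[0,0,0],0],[[0,0,0],[0,0,0],0]]'; python3 s.py
```

```text
t: 13.03
tool_pos: [0.5748, 0.1302, 0.1322]
tool_rot: [-2.923, -0.299, -0.925]
contact_force: [-22.7, -4.7, 15.7]
opening: 0.0222
grip_force: 63.9
[-14.8   2.8   7.5] [ 1.    -0.     0.002] [ -9.9   0.  -26.1] [-0.51  1.94 -0.04]
t: 13.37
tool_pos: [0.5763, 0.1305, 0.1322]
tool_rot: [-2.924, -0.301, -0.924]
contact_force: [-46.4, -11.7, 36.7]
opening: 0.0221
grip_force: 66.4
[-13.9   2.8   8.8] [1.    0.    0.001] [-18.    2.  -57.5] [-0.84  3.36 -0.11]
```

```bash
python3 -m pendant '[[[0,0,-1.5],[0,0,0],0],[[0,0,-1.5],[0,0,0],0],[[0,0,0],[0,0,0],0]]'; python3 s.py; python3 - <<'E'
from h import *
o=get_obs(); m=optics.camera_model("wrist"); im=optics.get_image("wrist")[:,:,::-1]; cv2.imwrite("pics/v_wrist.png",im)
for c in(250,262,274,286): print(c,[(r,int(im[r,c].mean()),int(im[r,c,2])-int(im[r,c,0])) for r in range(206,262,2)])
for r in(222,228,234,240): print(r,[(c,int(im[r,c].mean())) for c in range(244,306,2)])
Rt=R.from_rotvec(o["tool_rot"]).as_matrix()
W=lambda q:proj("wrist",o["tool_pos"]+np.array(q)*1e-3@Rt.T,m)[0].round(1)
print("shoulder top pred",W([8.5,1,12.5]),"crossbar pred if home, axis z+2:",W([-3.5+11,1,15.5]))
E
```

```text
t: 13.62
tool_pos: [0.5757, 0.1303, 0.1323]
tool_rot: [-2.921, -0.297, -0.931]
contact_force: [-10.2, -1.7, 8.3]
opening: 0.0223
grip_force: 61.5
[-14.4   2.8   8.3] [ 1.    -0.     0.006] [ -3.6  -0.4 -12.7] [-0.16  0.89  0.  ]
250 [(206, 182, 67), (208, 182, 67), (210, 184, 67), (212, 184, 65), (214, 185, 67), (216, 185, 68), (218, 185, 66), (220, 185, 66), (222, 181, 68), (224, 184, 68), (226, 184, 66), (228, 182, 65), (230, 184, 66), (232, 182, 67), (234, 187, 66), (236, 123, 69), (238, 108, 67), (240, 61, 75), (242, 66, 46), (244, 94, 23), (246, 87, 22), (248, 73, 14), (250, 73, 15), (252, 11, 3), (254, 10, -2), (256, 8, 1), (258, 7, 3), (260, 15, -1)]
262 [(206, 182, 69), (208, 183, 68), (210, 183, 66), (212, 183, 66), (214, 182, 67), (216, 184, 66), (218, 182, 68), (220, 184, 65), (222, 183, 66), (224, 181, 67), (226, 184, 65), (228, 184, 68), (230, 181, 68), (232, 183, 67), (234, 188, 66), (236, 80, 53), (238, 66, 49), (240, 123, 9), (242, 160, 16), (244, 217, 18), (246, 164, 16), (248, 80, 8), (250, 83, 10), (252, 83, 9), (254, 87, 10), (256, 87, 10), (258, 88, 9), (260, 84,
[... 1757 characters left out ...]
 188), (264, 192), (266, 123), (268, 64), (270, 83), (272, 92), (274, 102), (276, 99), (278, 100), (280, 96), (282, 89), (284, 116), (286, 191), (288, 185), (290, 185), (292, 186), (294, 188), (296, 187), (298, 186), (300, 187), (302, 184), (304, 185)]
240 [(244, 62), (246, 64), (248, 63), (250, 61), (252, 66), (254, 111), (256, 121), (258, 122), (260, 121), (262, 123), (264, 123), (266, 123), (268, 124), (270, 123), (272, 124), (274, 124), (276, 127), (278, 126), (280, 127), (282, 125), (284, 128), (286, 126), (288, 128), (290, 132), (292, 130), (294, 131), (296, 133), (298, 122), (300, 65), (302, 61), (304, 62)]
shoulder top pred [275.2 241.5] crossbar pred if home, axis z+2: [275.1 240.8]
```

The shoulder is against the staple: the grip now covers the lower part of the crossbar (rows 239–243) and the shaft tip shows beyond it, centred. I'll release and retreat along the tool axis.

```bash
python3 -m pendant '[[[0,0,-0.5],[0,0,0],0],[[0,0,0],[0,0,0],0.2],[[0,0,0],[0,0,0],0.45],[[0,0,0],[0,0,0],0.45],[[0,0,0],[0,0,0],0.45],[[0,0,0],[0,0,0],0.45],[[0,0,0],[0,0,0],0.45]]'; python3 s.py; python3 - <<'E'
from h import *
im=optics.get_image("wrist")[:,:,::-1]; cv2.imwrite("pics/x_wrist.png",im)
for c in(262,274,286): print(c,[(r,int(im[r,c].mean())) for r in range(214,262,2)])
for r in(230,241): print(r,[(c,int(im[r,c].mean())) for c in range(244,306,2)])
E
```

```text
t: 14.25
tool_pos: [0.5751, 0.1302, 0.131]
tool_rot: [-2.922, -0.296, -0.928]
contact_force: [-0.1, -0.2, -0.2]
opening: 0.0386
grip_force: 0.0
[-13.7   2.8   7. ] [ 1.    -0.     0.004] [-0.2  0.2  0.1] [-0.11  0.23  0.04]
262 [(214, 183), (216, 185), (218, 183), (220, 185), (222, 184), (224, 185), (226, 185), (228, 184), (230, 188), (232, 186), (234, 170), (236, 64), (238, 108), (240, 155), (242, 202), (244, 181), (246, 139), (248, 84), (250, 86), (252, 90), (254, 89), (256, 88), (258, 90), (260, 90)]
274 [(214, 185), (216, 176), (218, 95), (220, 102), (222, 104), (224, 106), (226, 105), (228, 105), (230, 106), (232, 101), (234, 108), (236, 105), (238, 119), (240, 156), (242, 212), (244, 103), (246, 109), (248, 106), (250, 104), (252, 109), (254, 106), (256, 107), (258, 106), (260, 106)]
286 [(214, 183), (216, 185), (218, 183), (220, 185), (222, 185), (224, 184), (226, 184), (228, 185), (230, 185), (232, 185), (234, 167), (236, 100), (238, 117), (240, 157), (242, 218), (244, 196), (246, 111), (248, 104), (250, 106), (252, 107), (254, 106), (256, 104), (258, 106), (260, 102)]
230 [(244, 186), (246, 184), (248, 186), (250, 183), (252, 182), (254, 187), (256, 183), (258, 184), (260, 187), (262, 188), (264, 154), (266, 63), (268, 82), (270, 94), (272, 101), (274, 106), (276, 103), (278, 103), (280, 91), (282, 100), (284, 187), (286, 185), (288, 183), (290, 182), (292, 184), (294, 181), (296, 184), (298, 185), (300, 184), (302, 184), (304, 184)]
241 [(244, 66), (246, 65), (248, 64), (250, 79), (252, 141), (254, 165), (256, 170), (258, 170), (260, 168), (262, 167), (264, 170), (266, 169), (268, 170), (270, 171), (272, 173), (274, 176), (276, 174), (278, 173), (280, 176), (282, 177), (284, 172), (286, 176), (288, 173), (290, 174), (292, 175), (294, 177), (296, 182), (298, 171), (300, 153), (302, 66), (304, 64)]
```

```bash
python3 -m pendant '[[[0,0,-8],[0,0,0],0.45],[[0,0,-15],[0,0,0],0.45],[[0,0,-25],[0,0,0],0.45],[[0,0,-30],[0,0,0],0.45],[[0,0,-30],[0,0,0],0.45],[[0,0,0],[0,0,0],0.45],[[0,0,0],[0,0,0],0.45]]'; python3 s.py; python3 - <<'E'
from h import *
o=get_obs(); m=optics.camera_model("wrist"); im=optics.get_image("wrist")[:,:,::-1]; cv2.imwrite("pics/y_wrist.png",im)
E_,eye=None,None
p,A,T,eye=eyepose(); E=np.column_stack([T[:,2],-T[:,1],T[:,0]])
off=np.array([.0025,.0025,0])  # staple found slightly off the fit
W=lambda q:proj("wrist",eye+E@(np.array(q)*1e-3+off),m)[0].round(1)
print("crossbar",W([0,0,13]),"shoulder top",W([-3,0,14]),"tip top",W([52,0,6]),"grip back top",W([-53,0,14]),"grip back bottom",W([-53,0,-10]))
for c in(268,274,280): print(c,[(r,int(im[r,c].mean()),int(im[r,c,2])-int(im[r,c,0])) for r in range(170,262,2)])
for r in(196,206,216,226): print(r,[(c,int(im[r,c].mean())) for c in range(246,306,2)])
E
```

```text
t: 14.88
tool_pos: [0.5145, 0.1176, 0.223]
tool_rot: [-2.92, -0.296, -0.937]
contact_force: [-0.0, -0.4, -0.5]
opening: 0.0388
grip_force: 0.0
[-124.5    2.7    9.1] [ 1.    -0.001  0.01 ] [-0.4  0.4  0.3] [-0.05  0.21 -0.02]
crossbar [273.6 189.8] shoulder top [273.6 189.6] tip top [273.6 182.3] grip back top [273.6 209.2] grip back bottom [273.6 240. ]
268 [(170, 175, 65), (172, 172, 65), (174, 173, 65), (176, 172, 66), (178, 174, 65), (180, 173, 66), (182, 168, 67), (184, 120, 45), (186, 78, 16), (188, 162, 16), (190, 166, 15), (192, 84, 10), (194, 87, 9), (196, 89, 10), (198, 90, 9), (200, 89, 11), (202, 92, 10), (204, 89, 12), (206, 91, 10), (208, 88, 8), (210, 87, 9), (212, 127, 15), (214, 138, 15), (216, 139, 15), (218, 135, 14), (220, 135, 16), (222, 137, 14), (224, 135, 12), (226, 138, 12), (228, 140, 14), (230, 136, 14), (232, 138, 14), (234, 139, 15), (236, 141, 16), (238, 98, 12), (240, 161, 17), (242, 207, 18), (244, 164, 16), (246, 134, 14), (248, 75, 10), (250, 99, 69), (252, 119, 74), (254, 133, 85), (256, 108, 42), (258, 211, 18), (260, 207, 17)]
274 [(170, 173, 65),
[... 2147 characters left out ...]
6, 62), (248, 53), (250, 105), (252, 102), (254, 104), (256, 68), (258, 83), (260, 53), (262, 94), (264, 132), (266, 136), (268, 139), (270, 135), (272, 139), (274, 139), (276, 139), (278, 132), (280, 138), (282, 139), (284, 134), (286, 144), (288, 103), (290, 87), (292, 84), (294, 59), (296, 108), (298, 104), (300, 103), (302, 67), (304, 67)]
226 [(246, 45), (248, 95), (250, 101), (252, 105), (254, 68), (256, 68), (258, 69), (260, 126), (262, 136), (264, 139), (266, 136), (268, 138), (270, 137), (272, 136), (274, 139), (276, 137), (278, 135), (280, 138), (282, 137), (284, 137), (286, 134), (288, 135), (290, 125), (292, 97), (294, 99), (296, 97), (298, 100), (300, 96), (302, 101), (304, 66)]
```

The measured rows match the home position: the crossbar is at row 189, the grip's back disc spans rows 210–240 (predicted 209–240), and the tip is at row 181 (predicted 182). The gripper is clear, so I'm handing in.

```bash
python3 -c "
from station import ctrl; print(ctrl.finish_job())"
```

```text
the job is handed in; nothing more can be done
None
```

The hasp is closed over the staple and the locking pin is home through the loop and released; I handed the job in at about 15 s with the arm clear of everything, and no verdict was returned.

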